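# Present a strip magazine to the bench-top magazine lift

### The arm

A 6-joint arm with a two-finger parallel gripper is mounted at the origin on a cart in front of the work surface, level with it; the furniture and walls round the work are solid. World frame = base frame: x ahead of the robot, y to its left, z up, the work surface at z = 0. Lengths are in m, angles in rad, forces in N, time in s.
With the tool pointing down it reaches from about 0.275 to 0.85 m from the base axis. Payload 19 kg.
Tool frame: the origin (TCP) lies where the fingers leave the gripper's body, on its centre line; the fingertips stand 73 mm ahead of it and the grasp point (between the pads) lies 54 mm ahead of it; x points along the fingers, y is the direction in which the jaws open and shut, and the axes are right-handed (so a half turn about x gives the same grasp; the last joint's range is limited). The gripper opens to 85 mm and grips with 20 to 120 N. Pads are 22 mm wide; open, the fingers measure 114 mm over their backs; the gripper's body (76 mm by 85 mm) begins 54 mm behind the grasp point. The pads swing forward as they close: fully open they stand 13 mm farther back than shut.
Start: joints at [-1.327, 0.15, 1.437, -0, 1.554, -0.134], TCP at [0.212, -0.534, 0.304] pointing down, gripper open.
Joint ranges: [-2.8, 2.8], [-0.68, 2.1], [0.12, 2.68], [-1.39, 4.53], [0.16, 2.79], [-2.81, 2.81]. Speed limits (rad/s): [1.89, 1.89, 2.22, 3.01, 3.01, 3.01].

### API

Orientations are given as a unit quaternion [x, y, z, w].
In Python, from station import sensors, eyes, finish_job gives the robot as it stands. The module is installed in compiled form; this text tells all that it offers.
- The arm moves only by the tool play_rows, never from a script. Its argument "motion" is a list of rows, each a list of 3 entries, a list of its own where there are three numbers: the finger opening in cm, from 0 to 8.54, then the shift along the tool's x, y, z in cm, then the turn about the tool's x in units of 5 degrees (1.0 is 5 degrees). In form: [[fingers, [dx, dy, dz], turn], ...]. A call has 1 to 12 rows; each row is the pose to reach, as a shift and turn from the pose commanded when the call began, along the tool's axes at that moment; what a row does not reach only later rows make up. A row lasts 1/12 s, in which the tool goes at most 41.7 mm and 7.16 degrees, less where a joint would pass 70% of its speed; a pose out of reach is approached as far as the arm can. A call with a gripper value outside its range is refused whole. The fingers move at their own pace and stop on an object; the grip force is fixed at half the most. Time passes only in rows, so rows that repeat a pose let the fingers close. It gives the time, the measured TCP pose, the force and the opening at its end, in the units of the state.
- sensors.sense(): the state, without advancing time (a new reading comes with each control period).
- eyes.camera(name): name is "scene" or "top" or "wrist"; returns a dict with "image" (400x640x3 uint8, red, green, blue), "range_z" (400x640 float32, m along the optical axis (not along the pixel's ray), 0 where there is no reading), "vfov" (degrees; the focal length in pixels is half the picture's height over the tangent of half this angle, whatever the lens; pixels are square), "cx", "cy" (the principal point, pixels), "dist" ([k1, k2, p1, p2, k3] as OpenCV has them; the pictures are not rectified), "R" (3x3) and "t" (3): a world point X has camera coordinates R X + t; the wrist camera has in their place "mount" (4x4, takes a point from camera to tool coordinates, whose origin is the TCP and whose axes are the tool frame's). Camera axes: x right, y down, z forward; pixel columns grow to the right and rows downward; lengths in m; the calibration is good to about 2 mm. A picture is of the moment at which its call begins: read the wrist's pose just before it.
- finish_job(): hands the job in, once; it reports no verdict.
The state is a dict: "time_s": time; "joint_positions": joint angles; "joint_velocities": joint speeds; "joint_torque": joint torques, N m; "position": TCP position; "eef_rot": TCP orientation; "force": force on the tool from outside, world axes, zero at the start; "moment": the same for the moment, N m; "width": opening from 0.0 (shut) to 1.0 (fully open).
Only numpy, scipy, OpenCV 4.12 (cv2) and the standard library are available. Lean on these libraries where they do the work, as an engineer would, in place of code of your own. Each camera call takes 0.05 s, during which the arm holds its last target. There are 200 camera calls.

### The job

Swing the stiff hold-down arm of the magazine lift about a quarter turn to the left (seen from the robot), so that it stays clear of the pocket. Then pick up the white strip magazine that stands at the right of the worktop, carry it over the black one beside it and down between the lift's four corner guides, and stop with it level and square in the pocket, hovering about 10 mm above the lift plate, touching neither plate nor guides: the lift will rise and take it. Never touch the lift plate with it (that trips the lift's presence sensor), leave the other things where they are, and finish still holding the magazine there, motionless.

Things in the scene. Friction and masses are not known exactly. Their poses are not given: they have to be found in the camera images.
- white_magazine_center (a point): centre of the white strip magazine, a flat-sided metal case 58 mm wide, 201 mm long, 62 mm high with four dark slots in one long side; loose, about 0.45 kg, standing right of the black one. The point is 31 mm above its underside. Axes: y along its length, x across, z up. Grasp it across the width at mid length, in its upper part. Either way round will do.
- pocket (a point): centre of the lift plate's top face (aluminium, 196 x 50 mm, two black rubber strips), 45 mm above the worktop. Axes: x along the pocket's length, away from the robot, y across it to the left, z up. The space between the corner guides is 213 mm long and 70 mm wide.
- hold_arm (a joint): angle of the hold-down arm about its upright post, rad: 0 when it lies along the middle of the pocket, toward the robot; growing as it swings to the left (+y side of the pocket frame, clockwise seen from above); stop at 1.75. From 1.1 it is clear of the pocket. A stiff friction joint (0.2 N m): it stays where it is left.
- swing_grip (a point): grip at the free end of the hold-down arm: an upright black round post, 16 mm in diameter, standing 42 mm above the arm's bar (its top is 18 mm above this point, the bar 24 mm below). This point lies on the grip's axis, 128 mm from the arm's pivot axis.
- swing_pivot (a point): point on the hold-down arm's upright pivot axis, at the height of swing_grip; the post stands at the far end of the lift, 143 mm beyond the pocket's centre along the pocket's x. The hub's top is 134 mm above the worktop.
- black_magazine: black strip magazine, 54 x 201 x 80 mm high, standing loose between the white magazine and the lift; leave it alone. Origin: centre of its underside, y along its length.
- bonded_boat: aluminium strip boat with half-bonded units, 60 x 210 x 9 mm, lying loose at the front left; leave it alone. Origin: centre of its underside, y along its length.
- pocket_loupe: folding loupe, 52 x 30 x 16 mm, lying loose at the front left; leave it alone. Origin: centre of its underside.
- steel_tweezers: steel tweezers, 18 x 125 x 10 mm, lying loose at the front, right of the lift; leave them alone. Origin: centre of their underside, y along their length.
- white_magazine: the white magazine's own body, origin at the centre of its underside, same axes as white_magazine_center.
- loader: the magazine lift: low grey bench unit 286 x 124 mm, fixed; origin on the worktop under the pocket's centre, same axes as pocket. Bent-steel guides at the four corners only (34 mm along each long side, 18 mm across each end); straight faces end 23 mm above the lift plate, then flare out to 32 mm above it; the middle of the long sides is open for fingers. Carries plate, post and arm.
- lift_plate: the lift plate, part of the lift; origin 10.5 mm under the pocket point, same axes.

How it is judged:
On the way, in this order (a step that is already met when the one before it is completed fails the run):
1. the hold-down arm is swung to the left clear of the pocket and stays there untouched (value of joint hold_arm above 1.1 rad and contact force between the fingers and loader below 0.1 N), for 0.3 s.
2. the white magazine is lifted off the worktop by the gripper (height (world z) of white_magazine_center above 0.06 m and contact force between the fingers and white_magazine above 1 N), for 0.2 s.
At the end, for the whole second after the job is handed in: gripper holds the white magazine still (under 20 mm/s) between the guides, underside 3-18 mm above the lift plate, centred within 6 mm both ways, square and level within 0.06 rad, touching no part of the lift; hold-down arm at 1.1 rad or more (value of joint hold_arm above 1.1 rad and x of white_magazine_center in the frame of pocket between -0.006 and 0.006 m and y of white_magazine_center in the frame of pocket between -0.006 and 0.006 m and z of white_magazine_center in the frame of pocket between 0.034 and 0.049 m and angle between the y axis of white_magazine_center and the x axis of pocket, either way round below 0.06 rad and angle between white_magazine_center's own z axis and vertical below 0.06 rad and contact force between white_magazine and loader below 0.2 N and contact force between the fingers and white_magazine above 1 N and linear speed of white_magazine below 0.02 m/s); the arm keeps its last pose, push and grip.
It fails at once if the white magazine touches the lift plate (contact force between white_magazine and lift_plate above 0.5 N).
It fails at once if the black magazine is shifted by more than 15 mm (distance of black_magazine from where it was at the start of the episode above 0.015 m).
It fails at once if the strip boat is shifted by more than 15 mm (distance of bonded_boat from where it was at the start of the episode above 0.015 m).
It fails at once if the loupe is shifted by more than 15 mm (distance of pocket_loupe from where it was at the start of the episode above 0.015 m).
It fails at once if the tweezers are shifted by more than 15 mm (distance of steel_tweezers from where it was at the start of the episode above 0.015 m).
It also fails if it takes over 64 s, if anything falls off the work surface, if the arm or the gripper's body presses on something with over 40 N, if the wrist force passes 120 N, or if a joint passes its speed limit or range.

## Working session

There is one attempt and no reset: what is moved stays moved. The work goes in short steps, Python scripts to look and compute and a tool call to move; the robot and the scene stay as the last step left them, time stands still between calls to the robot, and variables do not carry over. Pictures are saved under pics/ and viewed, about 8 in all and at most 12, crops included, and the job is handed in when it is done.

Besides the shell and the picture viewer there is one more tool, called as name(argument=value, ...) on one line, values as JSON. play_rows: Moves the arm, as the interface text tells. Its arguments: {"type":"object","properties":{"motion":{"type":"array","items":{"type":"array"}}},"required":["motion"]}

```bash
mkdir -p pics
cat > h.py <<'E'
import numpy as np, cv2
from station import sensors, eyes, finish_job
from scipy.spatial.transform import Rotation as Ro
def cam(n):
    s=sensors.sense(); c=eyes.camera(n)
    f=200/np.tan(np.radians(c["vfov"])/2)
    c["K"]=np.array([[f,0,c["cx"]],[0,f,c["cy"]],[0,0,1.]]); c["d"]=np.array(c["dist"],float)
    if "mount" in c:
        T=np.eye(4);T[:3,:3]=Ro.from_quat(s["eef_rot"]).as_matrix();T[:3,3]=s["position"]
        T=T@np.array(c["mount"]); c["Rc"]=T[:3,:3]; c["C"]=T[:3,3]
    else:
        c["Rc"]=np.array(c["R"]).T; c["C"]=-c["Rc"]@np.array(c["t"])
    return c
def rays(c,uv):
    p=cv2.undistortPoints(np.array(uv,float).reshape(-1,1,2),c["K"],c["d"]).reshape(-1,2)
    return np.c_[p,np.ones(len(p))]@c["Rc"].T
def onplane(c,uv,z):
    r=rays(c,uv); return c["C"]+r*((z-c["C"][2])/r[:,2])[:,None]
def cloud(c):
    v,u=np.mgrid[:400,:640]; r=rays(c,np.c_[u.ravel(),v.ravel()])
    P=c["C"]+r*c["range_z"].reshape(-1,1); P[c["range_z"].ravel()==0]=np.nan
    return P.reshape(400,640,3)
def save(c,n): cv2.imwrite("pics/"+n+".png",c["image"][:,:,::-1])
E
python3 - <<'E'
from h import *
s=sensors.sense();print(s)
for n in("scene","top"):
    c=cam(n);save(c,n+"0");print(n,c["C"],c["Rc"][:,2],c["vfov"])
    P=cloud(c);np.save(n+".npy",P)
    m=c["image"]
E
```

```text
{'time_s': 0.0, 'joint_positions': array([-1.32698103e+00,  1.50973340e-01,  1.43801291e+00, -2.53545935e-05,
        1.55378020e+00, -1.34019026e-01]), 'joint_velocities': array([-0.00096984, -0.00029906,  0.00049003,  0.00174236,  0.00065186,
       -0.00140378]), 'joint_torque': array([-7.90262256e-04, -7.13059473e+01, -5.70869815e+01, -2.51960091e-04,
        9.00994433e-03,  2.79339696e-05]), 'position': array([ 0.21205087, -0.53430795,  0.30329164]), 'eef_rot': array([-0.69449418, -0.13320544,  0.69455762, -0.13237767]), 'force': array([ 0.21046113, -0.39817916, -0.19531552]), 'moment': array([-0.00114114,  0.0098767 ,  0.03745486]), 'width': 1.0006437039864593}
scene [-0.41543192 -0.46126993  0.92927102] [ 0.70467897  0.36729507 -0.60706003] 52.09511452760357
top [0.37670721 0.07109604 1.28102384] [ 0.13250083 -0.02192693 -0.99094033] 50.52524187482162
```

View pics/top0.png

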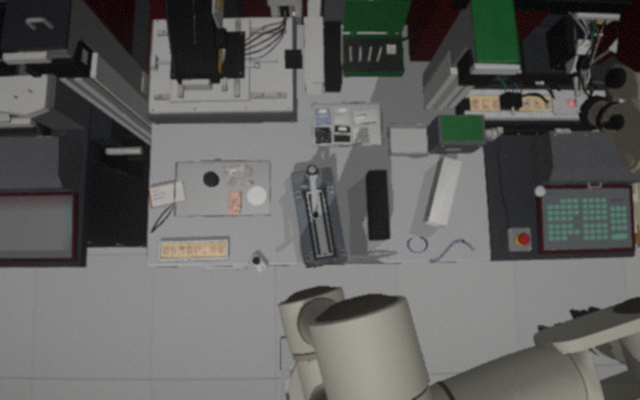

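View pics/scene0.png

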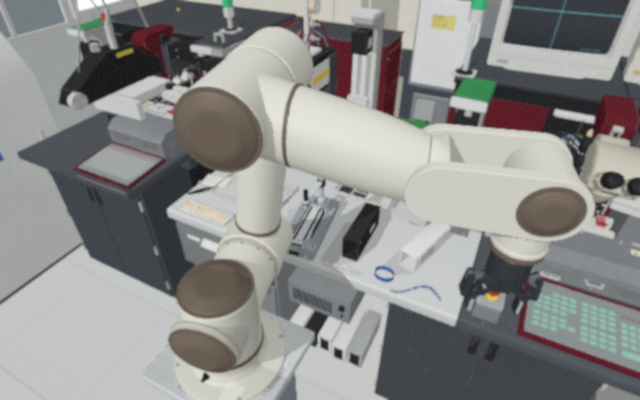

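The top view shows the lift around (318,215) with its pivot at about (312,170). The black magazine is at (377,205) and the white one at (443,192), rotated. Next I measure them from the depth and colour data.

Run:
```python
from h import *
P=np.load("top.npy")
def rect(box,z0,z1,n):
    u0,v0,u1,v1=box;Q=P[v0:v1,u0:u1].reshape(-1,3)
    Q=Q[(Q[:,2]>z0)&(Q[:,2]<z1)]
    if len(Q)<5: print(n,"none");return
    r=cv2.minAreaRect(Q[:,:2].astype(np.float32));print(n,len(Q),"med z",np.median(Q[:,2]).round(4),r)
rect((420,150,470,235),.052,.075,"white")
rect((362,165,394,245),.065,.1,"black")
rect((290,155,350,270),.015,.3,"lift all")
rect((290,155,350,270),.105,.3,"post/arm high")
rect((290,155,350,270),.085,.105,"arm bar?")
im=cv2.imread("pics/top0.png")[140:280,270:480]
cv2.imwrite("pics/crop1.png",cv2.resize(im,None,fx=3.8,fy=3.8,interpolation=cv2.INTER_CUBIC))
for u,v in((312,170),(316,212),(400,220),(318,200)):print(u,v,P[v,u])
np.set_printoptions(precision=0,suppress=True,linewidth=200)
print(1000*P[160:270:5,298:340:3,2])
```

```text
white 1341 med z 0.0644 ((0.5859472155570984, -0.3398573398590088), (0.06269004940986633, 0.24345311522483826), 70.99177551269531)
black 1231 med z 0.082 ((0.5277706384658813, -0.13277868926525116), (0.1994103193283081, 0.0505346953868866), 0.6774002313613892)
lift all 4069 med z 0.0386 ((0.4972882568836212, 0.04018697142601013), (0.29202085733413696, 0.12575498223304749), 8.114506721496582)
post/arm high 354 med z 0.127 ((0.5586628913879395, 0.05670887231826782), (0.15091350674629211, 0.02813791111111641), 1.2862460613250732)
arm bar? none
312 170 [0.61779213 0.05820503 0.13571586]
316 212 [0.49789769 0.04994973 0.1667948 ]
400 220 [ 0.48648437 -0.2076268   0.00681409]
318 200 [0.54590446 0.04120282 0.0498768 ]
[[   0.    3.    4.    2.    1.    3.    1.    1.    1.    1.    4.    4.    0.    4.]
 [   9.    2.   -3.   -1.  127.  128.    1.    3.    4.    2.    4.    1.    1.    4.]
 [  -2.    4.    1.  131.  136.  132.  129.   38.   35.   34.   34.   37.    2.    0.]
 [  39.   31.   32.   54.  128.  125.   49.   44.   38.   nan   35.   36.    1.    3.]
 [  37.   39.   37.   36.  124
[... 836 characters left out ...]
6.]
 [   3.   33.   35.   34.   36.   46.   48.   48.   46.   49.   48.   39.   35.   38.]
 [   4.   35.   38.   34.   37.   39.   47.   42.   46.   48.   50.   36.   36.   33.]
 [   0.   17.   38.   36.   33.   41.   50.   48.   45.   48.   44.   47.   35.   36.]
 [   2.    5.   36.   38.   38.   33.   46.   43.   48.   50.   47.   47.   36.   33.]
 [   0.    7.   35.   33.   33.   38.   51.   47.   48.   45.   48.   50.   37.   65.]
 [  -0.    5.   34.   40.   37.   36.   37.   50.   43.   42.   48.   48.   35.   35.]
 [   5.    3.   29.   37.   38.   73.   35.   30.   36.   36.   35.   33.   77.   76.]
 [-826. -845. -840.   33.   39.   33.   36.   33.   33. -821. -818. -832. -828. -817.]]
```

View pics/crop1.png

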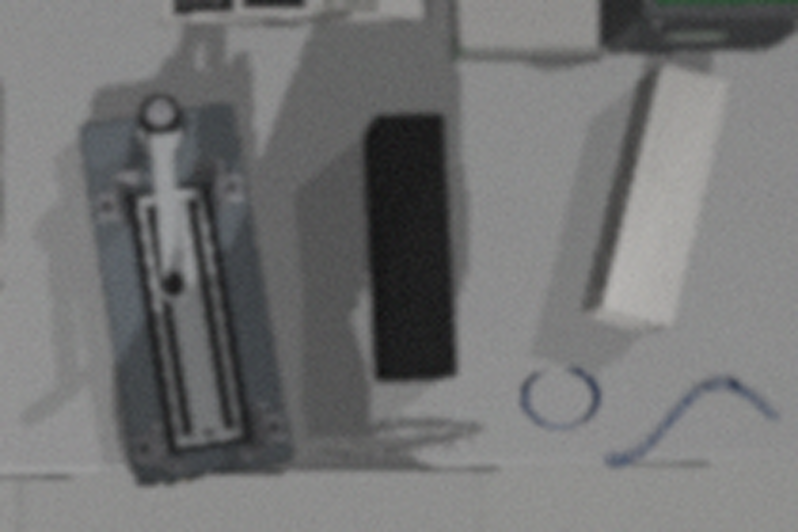

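```bash
cat >> h.py <<'E'
def go(xyz=None,yaw=None,s=None):
    """shift (cm, tool axes) and turn (5deg units) to world TCP xyz and tool-y heading yaw (deg, mod 180)"""
    s=s or sensors.sense();R=Ro.from_quat(s["eef_rot"]).as_matrix()
    h=np.degrees(np.arctan2(R[1,1],R[0,1])); 
    d=R.T@(np.array(xyz)-s["position"])*100 if xyz is not None else None
    t=None
    if yaw is not None:
        t=-((yaw-h+90)%180-90)/5   # tool x down: positive turn lowers heading
    print("pos",s["position"].round(4),"heading y",h.round(2),"tilt",R[:,0].round(4),"| d cm",None if d is None else d.round(2),"turn",t,"q6",s["joint_positions"][5].round(3),"t",s["time_s"])
E
python3 - <<'E'
from h import *
go([.46,.04,.33],90)
go([.5,-.25,.35],90)
P=np.load("top.npy")
for v in range(100,180,10):print(v,(P[v,200:320:12]).round(2)[:,[0,1,2]].tolist())
E
```

```text
pos [ 0.212  -0.5343  0.3034] heading y -68.35 tilt [-2.0e-04  1.1e-03 -1.0e+00] | d cm [ -2.61 -44.24 -44.23] turn 4.329388575716149 q6 -0.134 t 0.1
pos [ 0.212  -0.5343  0.3034] heading y -68.35 tilt [-2.0e-04  1.1e-03 -1.0e+00] | d cm [ -4.64 -15.81 -37.25] turn 4.329388575716149 q6 -0.134 t 0.1
100 [[0.83, 0.38, 0.12], [0.83, 0.34, 0.12], [0.83, 0.31, 0.12], [0.83, 0.27, 0.12], [0.83, 0.24, 0.12], [0.84, 0.21, 0.09], [0.84, 0.17, 0.09], [0.84, 0.14, 0.09], [0.85, 0.1, 0.07], [0.87, 0.07, 0.01]]
110 [[0.81, 0.38, 0.09], [0.81, 0.35, 0.08], [0.81, 0.31, 0.09], [0.81, 0.28, 0.09], [0.81, 0.24, 0.09], [0.81, 0.21, 0.08], [0.81, 0.17, 0.08], [0.81, 0.14, 0.08], [0.81, 0.1, 0.07], [0.84, 0.07, 0.0]]
120 [[0.8, 0.39, 0.04], [0.8, 0.36, 0.04], [0.8, 0.32, 0.03], [0.8, 0.29, 0.02], [0.8, 0.25, 0.02], [0.8, 0.21, 0.03], [0.8, 0.18, 0.02], [0.8, 0.14, 0.02], [0.8, 0.1, 0.03], [0.81, 0.07, 0.0]]
130 [[0.78, 0.4, 0.0], [0.78, 0.37, 0.01], [0.78, 0.33, 0.0], [0.78, 0.29, 0.0], [0.78, 0.25, 0.0], [0.77, 0.22, 0.01], [0.78, 0.18, -0.0], [0.77, 0.14, 0.0], [0.77, 0.1, 0.0], [0.77, 0.07, -0.0]]
140 [[0.75, 0.4, 0.0], [0.75, 0.37, 0.0], [0.75, 0.33, 0.0], [0.74, 0.29, 0.0], [0.75, 0.25, -0.0], [0.74, 0.22, 0.0], [0.74, 0.18, 0.0], [0.74, 0.14, -0.0], [0.74, 0.1, 0.0], [0.74, 0.07, 0.0]]
150 [[0.72, 0.4, -0.0], [0.71, 0.36, 0.0], [0.71, 0.33, 0.0], [0.71, 0.29, -0.0], [0.71, 0.25, 0.01], [0.71, 0.22, -0.0], [0.71, 0.18, 0.0], [0.71, 0.14, 0.0], [0.71, 0.11, -0.0], [0.71, 0.07, 0.0]]
160 [[0.68, 0.4, 0.02], [0.68, 0.36, 0.02], [0.68, 0.32, 0.02], [0.68, 0.29, 0.02], [0.68, 0.25, 0.02], [0.68, 0.21, 0.02], [0.68, 0.18, 0.0], [0.68, 0.14, -0.0], [0.68, 0.11, 0.0], [0.68, 0.07, -0.0]]
170 [[0.65, 0.4, 0.01], [0.65, 0.36, 0.0], [0.65, 0.32, 0.02], [0.65, 0.29, 0.01], [0.65, 0.25, 0.01], [0.65, 0.22, 0.0], [0.65, 0.18, 0.0], [0.65, 0.14, 0.0], [0.65, 0.11, 0.0], [0.62, 0.07, 0.13]]
```

play_rows(motion=[[8.5, [-1, -2.5, -6], 1], [8.5, [-2.5, -6, -15], 2], [8.5, [-4, -10, -24], 3.3], [8.5, [-4.6, -14, -33], 4.3], [8.5, [-4.6, -15.8, -37.2], 4.33], [8.5, [-4.6, -15.8, -37.2], 4.33], [8.5, [-4.6, -15.8, -37.2], 4.33], [8.5, [-4.6, -15.8, -37.2], 4.33], [8.5, [-4.6, -15.8, -37.2], 4.33], [8.5, [-4.6, -15.8, -37.2], 4.33], [8.5, [-4.6, -15.8, -37.2], 4.33], [8.5, [-4.6, -15.8, -37.2], 4.33]])

```text
time_s: 1.1
position: [0.5005, -0.249, 0.3495]
eef_rot: [-0.707, -0.001, 0.707, -0.001]
force: [-0.9, -0.5, -0.1]
width: 0.992
```

Run:
```python
from h import *
c=cam("wrist");save(c,"w1");np.savez("w1.npz",P=cloud(c),im=c["image"],C=c["C"],Rc=c["Rc"],K=c["K"],d=c["d"]);print(c["C"],c["Rc"],c["vfov"])
go([.43,.03,.33],98)
```

```text
[ 0.58082069 -0.24874257  0.42034012] [[ 2.68938840e-03 -9.49060830e-01 -3.15081432e-01]
 [-9.99996348e-01 -2.46849873e-03 -1.10010650e-03]
 [ 2.66289876e-04  3.15083239e-01 -9.49064003e-01]] 60.588494377697636
pos [ 0.4997 -0.25    0.3495] heading y -89.92 tilt [-8.e-04  3.e-04 -1.e+00] | d cm [  1.96 -28.01   6.93] turn -1.5846983631116927 q6 0.968 t 1.15
```

View pics/w1.png

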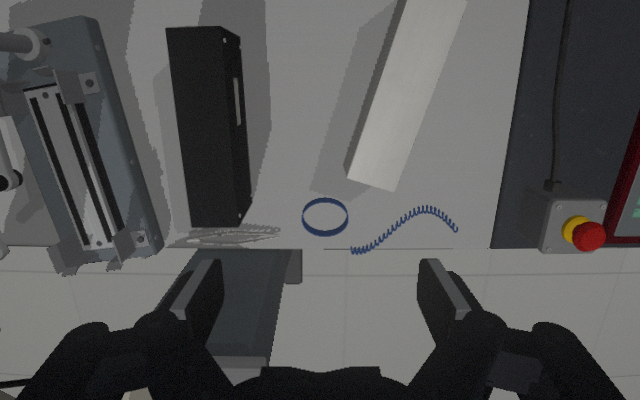

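Wrist view: the black magazine is at about (205,125), the white one at (405,95) and partly cut off, and the lift at upper left. Next I look straight at the lift.

play_rows(motion=[[8.5, [0, -3.5, 0], 0], [8.5, [0, -7, -0.5], 0], [8.5, [0, -11, -1], 0], [8.5, [0, -15, -1.5], 0], [8.5, [0, -19, -2], 0], [8.5, [0, -23, -2], 0], [8.5, [0, -27, -2], 0], [8.5, [0, -29, -2], 0], [8.5, [0, -29, -2], 0], [8.5, [0, -29, -2], 0], [8.5, [0, -29, -2], 0]])

```text
time_s: 2.07
position: [0.5195, 0.0383, 0.3498]
eef_rot: [-0.707, 0.001, 0.707, 0.0]
force: [-0.5, 0.1, 0.0]
width: 0.993
```

Run:
```python
from h import *
c=cam("wrist");save(c,"w2");P=cloud(c);np.savez("w2.npz",P=P,im=c["image"],C=c["C"],Rc=c["Rc"],K=c["K"],d=c["d"]);go()
```

```text
pos [0.5196 0.0381 0.3498] heading y -90.11 tilt [-3.e-04 -2.e-04 -1.e+00] | d cm None turn None q6 1.498 t 2.1167
```

View pics/w2.png

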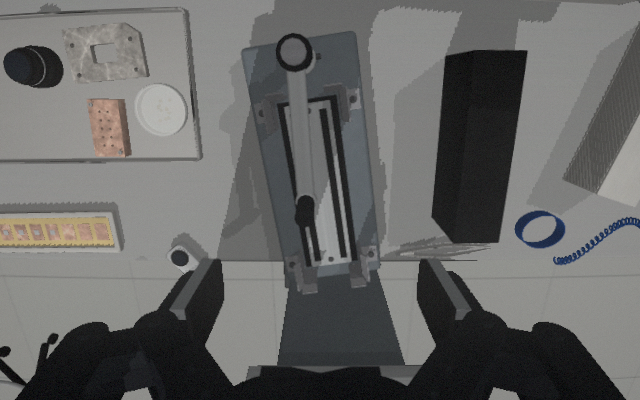

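The lift is seen from above here. The hub circle is at (294,52), the grip post at (305,210), and the plate runs from (305,100) to (328,260). Next I locate the pivot and the grip.

```bash
cat >> h.py <<'E'
def load(n):
    d=np.load(n);return {k:d[k] for k in d.files}
E
python3 - <<'E'
from h import *
c=load("w2.npz");P=c["P"];z=P[...,2]
m=((z>.1285)&(z<.142)); m[90:]=0; m[:, :270]=0;m[:,325:]=0
v,u=np.nonzero(m);print("hub pts",len(v),np.median(P[m],0).round(4)); (uc,vc),r=cv2.minEnclosingCircle(np.c_[u,v].astype(np.float32));print("circle",uc,vc,r,onplane(c,[[uc,vc]],.134),onplane(c,[[294,52]],.134))
m=(z>.142)&(z<.18);m[:170]=0;m[240:]=0;m[:,:280]=0;m[:,330:]=0
Q=P[m];print("grip",len(Q),Q.min(0),Q.max(0),np.median(Q,0))
t=m&(z>.160);print("top",P[t].mean(0),t.sum(),np.argwhere(t).mean(0))
mb=(z>.112)&(z<.1285);mb[:95]=0;mb[185:]=0;mb[:,:280]=0;mb[:,330:]=0
B=P[mb];print("bar",len(B),np.median(B,0),cv2.fitLine(B[:,:2].astype(np.float32),cv2.DIST_HUBER,0,.01,.01).ravel())
E
```

```text
hub pts 591 [0.622  0.059  0.1346]
circle 295.19140625 50.16796875 15.875174522399902 [[0.62332677 0.05734861 0.134     ]] [[0.62198431 0.05830843 0.134     ]]
grip 420 [0.48802275 0.04388569 0.14200286] [0.50278775 0.05892948 0.16816735] [0.4985174  0.05104695 0.16564186]
top [0.4961905  0.05122633 0.16593143] 289 [217.05536332 303.7716263 ]
bar 1630 [0.55304428 0.05440312 0.12468492] [0.99847054 0.05528576 0.55222774 0.05447926]
```

play_rows(motion=[[8.5, [0, -0.3, 0.6], -1.4], [8.5, [0, -0.6, 1.2], -2.8], [8.5, [0, -1, 1.8], -4.2], [8.5, [0, -1.3, 2.4], -5.6], [7, [0, -1.3, 2.4], -7], [6, [0, -1.3, 2.4], -8.4], [5, [0, -1.3, 2.4], -9.8], [4, [0, -1.3, 2.4], -11.2], [4, [0, -1.3, 2.4], -12.6], [4, [0, -1.3, 2.4], -14], [4, [0, -1.3, 2.4], -15.4], [4, [0, -1.3, 2.4], -16.8]])

```text
time_s: 3.12
position: [0.4957, 0.0511, 0.3498]
eef_rot: [-0.525, -0.474, 0.525, -0.474]
force: [-0.3, -0.2, -0.4]
width: 0.47
```

play_rows(motion=[[4, [0, 0, 0], -1.4], [4, [0, 0, 0], -2.8], [4, [0, 0, 0], -4.2], [4, [0, 0, 0], -5.6], [4, [0, 0, 0], -7], [4, [0, 0, 0], -8.4], [4, [0, 0, 0], -9.8], [4, [0, 0, 0], -11.2], [4, [0, 0, 0], -12.6], [4, [0, 0, 0], -14], [4, [0, 0, 0], -15.4], [4, [0, 0, 0], -16.8]])

```text
time_s: 4.12
position: [0.4957, 0.0511, 0.3498]
eef_rot: [0.073, 0.703, -0.073, 0.703]
force: [-0.4, -0.1, 0.6]
width: 0.469
```

play_rows(motion=[[4, [1, 0, 0], -1.4], [4, [2, 0, 0], -2.8], [4, [3, 0, 0], -3.1], [4, [4, 0, 0], -3.1], [4, [4, 0, 0], -3.1], [4, [4, 0, 0], -3.1], [4, [4, 0, 0], -3.1]])

```text
time_s: 4.7
position: [0.4957, 0.0522, 0.3104]
eef_rot: [-0.021, 0.707, 0.021, 0.707]
force: [-0.2, 0.9, 1.4]
width: 0.47
```

Run:
```python
from h import *
print(sensors.sense()["width"])
go([.4955,.051,.203],93.4)
R=Ro.from_quat(sensors.sense()["eef_rot"]).as_matrix()
c=cam("wrist");save(c,"w3");
# caged path, from grip-aligned pose: tool frame at start of call; piecewise 40 deg calls
p=np.array([.622,.0585]);v0=np.array([-.1265,-.0075])
```

```text
0.4704485046810975
pos [0.4957 0.0522 0.3104] heading y 93.39 tilt [ 4.e-04  0.e+00 -1.e+00] | d cm [10.74 -0.12 -0.03] turn -0.0016410063308370582 q6 -1.68 t 4.7
```

View pics/w3.png

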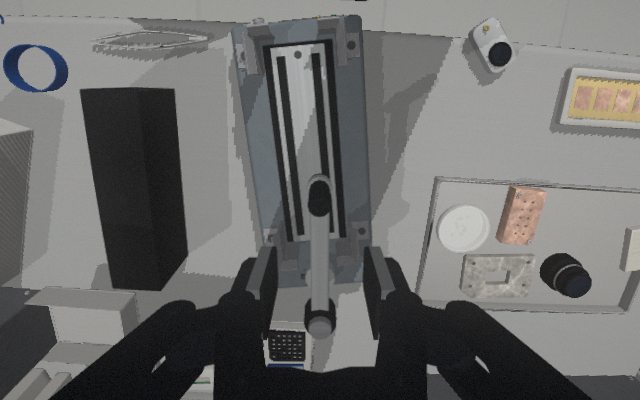

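The view shows the grip at (319,195), centred between the fingers at 275 and 372. I'll go down to cage it and then sweep along the arc.

play_rows(motion=[[4, [2, 0, 0], 0], [4, [4, 0, 0], 0], [4, [6, -0.1, 0], 0], [4, [8, -0.1, 0], 0], [4, [9.5, -0.1, 0], 0], [4, [10.3, -0.1, 0], 0], [4, [10.7, -0.1, 0], 0], [4, [10.7, -0.1, 0], 0], [4, [10.7, -0.1, 0], 0]])

```text
time_s: 5.5
position: [0.496, 0.0516, 0.2038]
eef_rot: [-0.022, 0.706, 0.022, 0.707]
force: [0.0, -0.2, 0.5]
width: 0.468
```

play_rows(motion=[[4, [0, 0.89, 0.03], 0.8], [4, [0, 1.77, 0.12], 1.6], [4, [0, 2.64, 0.28], 2.4], [4, [0, 3.5, 0.49], 3.2], [4, [0, 4.34, 0.77], 4], [4, [0, 5.17, 1.1], 4.8], [4, [0, 5.96, 1.49], 5.6], [4, [0, 6.73, 1.93], 6.4], [4, [0, 7.46, 2.43], 7.2], [4, [0, 8.16, 2.97], 8]])

```text
time_s: 6.33
position: [0.5208, 0.1353, 0.2041]
eef_rot: [0.223, 0.671, -0.222, 0.672]
force: [-0.4, -1.7, 0.3]
width: 0.467
```

play_rows(motion=[[4, [0, 0.89, 0.03], 0.8], [4, [0, 1.77, 0.12], 1.6], [4, [0, 2.64, 0.28], 2.4], [4, [0, 3.5, 0.49], 3.2], [4, [0, 4.34, 0.77], 4], [4, [0, 5.17, 1.1], 4.8], [4, [0, 5.96, 1.49], 5.6], [4, [0, 6.73, 1.93], 6.4], [4, [0, 7.46, 2.43], 7.2], [4, [0, 8.16, 2.97], 8], [4, [0, 8.16, 2.97], 8], [4, [0, 7.6, 2.97], 8]])

```text
time_s: 7.33
position: [0.5898, 0.1787, 0.2034]
eef_rot: [0.437, 0.556, -0.437, 0.556]
force: [-0.2, 1.1, -0.7]
width: 0.464
```

Run:
```python
from h import *
s=sensors.sense();print(s["force"],s["width"])
go([.47,.03,.35],98.1)
```

```text
[-0.23819966  1.06657934 -0.65627866] 0.46395754612024215
pos [0.5898 0.1787 0.2034] heading y 13.64 tilt [ 8.e-04  4.e-04 -1.e+00] | d cm [-14.67 -15.13  11.62] turn -16.89114266960089 q6 -0.069 t 7.3333
```

play_rows(motion=[[4, [-2, 0, 0], 0], [4, [-4, 0, 0], 0], [4, [-6, 0, 0], 0], [5, [-9, 0, 0], 0], [6, [-12, 0, 0], 0], [8, [-14.7, 0, 0], 0]])

```text
time_s: 7.83
position: [0.5885, 0.1778, 0.3525]
eef_rot: [0.437, 0.556, -0.437, 0.556]
force: [0.9, 0.3, 0.0]
width: 0.828
```

play_rows(motion=[[8.5, [0, -1, 0.9], -1.4], [8.5, [0, -2, 1.9], -2.8], [8.5, [0, -3, 2.9], -4.2], [8.5, [0, -4, 3.8], -5.6], [8.5, [0, -5.5, 5], -7], [8.5, [0, -7, 6.5], -8.4], [8.5, [0, -8.5, 8], -9.8], [8.5, [0, -10, 9.5], -11.2], [8.5, [0, -11, 10.5], -12.6], [8.5, [0, -12, 11.4], -14], [8.5, [0, -12, 11.4], -15.4], [8.5, [0, -12, 11.4], -16.8]])

```text
time_s: 8.83
position: [0.4982, 0.0386, 0.3506]
eef_rot: [-0.049, 0.705, 0.049, 0.706]
force: [0.2, 0.5, 0.0]
width: 0.997
```

play_rows(motion=[[8.5, [0, 0, 0], -0.1], [8.5, [0, 0, 0], -0.1], [8.5, [0, 0, 0], -0.1]])

```text
time_s: 9.08
position: [0.499, 0.0395, 0.3501]
eef_rot: [-0.048, 0.705, 0.048, 0.706]
force: [0.3, -0.2, -0.4]
width: 0.999
```

Run:
```python
from h import *
go()
c=cam("wrist");save(c,"w4");P=cloud(c);np.savez("w4.npz",P=P,im=c["image"],C=c["C"],Rc=c["Rc"],K=c["K"],d=c["d"])
```

```text
pos [0.499  0.0395 0.3501] heading y 97.82 tilt [ 3.e-04  0.e+00 -1.e+00] | d cm None turn None q6 -1.782 t 9.0833
```

View pics/w4.png

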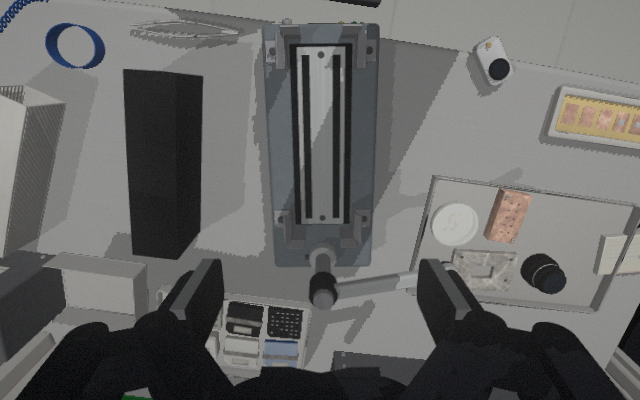

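The arm now points left at about (380,285), well clear, and the pocket is fully visible at x 290–352, y 42–224. Next I rectify the plate plane to measure the pocket.

Run:
```python
from h import *
c=load("w4.npz");P=c["P"]
z=P[...,2]
R=np.array([[.9900,-.1409],[.1409,.9900]])  # guess 8.1deg
c0=np.array([.480,.0385])
X,Y=np.meshgrid(np.arange(-.16,.16,.0005),np.arange(-.08,.08,.0005))
W=np.c_[np.c_[X.ravel(),Y.ravel()]@R.T+c0,np.full(X.size,.045)]
rv,_=cv2.Rodrigues(c["Rc"].T);tv=-c["Rc"].T@c["C"]
uv=cv2.projectPoints(W,rv,tv,c["K"],c["d"])[0].reshape(*X.shape,2).astype(np.float32)
im=cv2.remap(c["image" if "image" in c else "im"],uv[...,0],uv[...,1],cv2.INTER_CUBIC)
cv2.imwrite("rect.png",im[:,:,::-1])
o=im[:,:,::-1].copy()
for k in range(-15,16,5): cv2.line(o,(320+k*20,0),(320+k*20,8),(0,0,255),1)
for k in(-25,0,25): cv2.line(o,(0,160+2*k),(12,160+2*k),(0,0,255),1)
cv2.imwrite("pics/rect.png",o)
# corner guides high points z>.06 within lift
B=P[15:255,262:378].reshape(-1,3);G=B[(B[:,2]>.060)&(B[:,2]<.09)];g=(G[:,:2]-c0)@R
print("guides",len(g),g.min(0),g.max(0))
for sx in(-1,1):
  for sy in(-1,1):
    q=g[(g[:,0]*sx>0)&(g[:,1]*sy>0)];print(sx,sy,len(q),np.percentile(q,[2,50,98],axis=0).round(4).tolist())
L=(B[(B[:,2]>.040)&(B[:,2]<.051)][:,:2]-c0)@R;print("plate pct",np.percentile(L,[2,50,98],axis=0))
A=(B[(B[:,2]>.03)&(B[:,2]<.09)][:,:2]).astype(np.float32);print("body",cv2.minAreaRect(A))
T=P[250:305,300:440].reshape(-1,3);T=T[(T[:,2]>.112)&(T[:,2]<.1275)];l=cv2.fitLine(T[:,:2].astype(np.float32),cv2.DIST_HUBER,0,.01,.01).ravel();print("bar dir",l,len(T))
```

```text
guides 2065 [-0.11356371 -0.04370298] [0.11561856 0.04268398]
-1 -1 590 [[-0.1127, -0.0431], [-0.1004, -0.0372], [-0.0751, -0.0214]]
-1 1 605 [[-0.1132, 0.0195], [-0.1011, 0.0356], [-0.0756, 0.0417]]
1 -1 437 [[0.0769, -0.0417], [0.1057, -0.035], [0.1143, -0.0195]]
1 1 433 [[0.0766, 0.0203], [0.1053, 0.0356], [0.1147, 0.0421]]
plate pct [[-0.09547887 -0.02546109]
 [-0.00758146 -0.00044013]
 [ 0.11978568  0.02443966]]
body ((0.4930700957775116, 0.040065325796604156), (0.2687143087387085, 0.1234930008649826), 8.480528831481934)
bar dir [ 0.2363162  -0.97167623  0.60303235  0.10240106] 1757
```

View pics/rect.png

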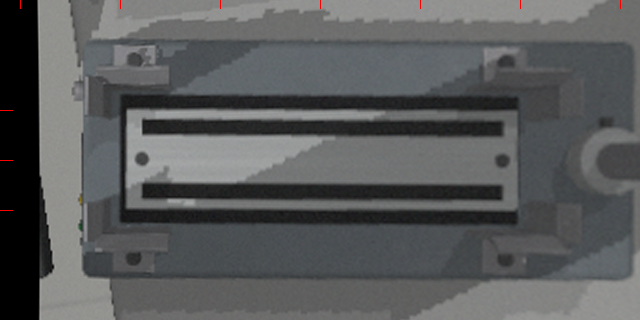

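Run:
```python
from h import *
go([.539,-.324,.35],71)
```

```text
pos [0.4991 0.0395 0.3501] heading y 97.84 tilt [ 2.e-04  1.e-04 -1.e+00] | d cm [  0.   -36.55  -1.  ] turn 5.367886858262372 q6 -1.783 t 9.1333
```

play_rows(motion=[[8.5, [0, -3, 0], 0.5], [8.5, [0, -7, 0], 1], [8.5, [0, -11, 0], 1.6], [8.5, [0, -15, 0], 2.2], [8.5, [0, -19, -0.5], 2.8], [8.5, [0, -23, -0.5], 3.4], [8.5, [0, -27, -0.8], 4], [8.5, [0, -31, -1], 4.7], [8.5, [0, -34.5, -1], 5.4], [8.5, [0, -36.5, -1], 5.4], [8.5, [0, -36.5, -1], 5.4], [8.5, [0, -36.5, -1], 5.4]])

```text
time_s: 10.13
position: [0.5401, -0.3243, 0.349]
eef_rot: [0.118, 0.698, -0.118, 0.697]
force: [0.6, 0.9, 0.1]
width: 0.995
```

Run:
```python
from h import *
go()
c=cam("wrist");save(c,"w5");P=cloud(c);np.savez("w5.npz",P=P,im=c["image"],C=c["C"],Rc=c["Rc"],K=c["K"],d=c["d"])
z=P[...,2];v,u=np.mgrid[:400,:640]
m=((z>.055)&(z<.070)&(v<330)&(u>200)&(u<440)).astype(np.uint8)
m=cv2.morphologyEx(m,cv2.MORPH_OPEN,np.ones((5,5)))
n,l,st,ce=cv2.connectedComponentsWithStats(m)
for i in range(1,n):
    if st[i,4]<500: continue
    print(st[i],ce[i]);q=P[l==i];print(np.median(q[:,2]),cv2.minAreaRect(q[:,:2].astype(np.float32)))
    cn=max(cv2.findContours((l==i).astype(np.uint8),0,1)[0],key=cv2.contourArea)
    w=onplane(c,cn.reshape(-1,2),.062)[:,:2].astype(np.float32);print("contour@.062",cv2.minAreaRect(w))
```

```text
pos [ 0.5401 -0.3243  0.349 ] heading y 70.82 tilt [-1.e-03  9.e-04 -1.e+00] | d cm None turn None q6 -1.899 t 10.1333
[ 291   93   57  177 8849] [320.79184089 178.78811165]
0.06285509651297688 ((0.5685760974884033, -0.333586722612381), (0.05609067901968956, 0.20098528265953064), 73.0621566772461)
contour@.062 ((0.568494439125061, -0.3335442543029785), (0.05604627728462219, 0.20080524682998657), 73.0557861328125)
[272 274 106  36 723] [324.62240664 291.2033195 ]
0.06269065564888132 ((0.6936253905296326, -0.3741101920604706), (0.1369662582874298, 0.004183832090348005), 89.7794418334961)
contour@.062 ((0.6941042542457581, -0.37408971786499023), (0.010721451602876186, 0.13706786930561066), 0.19278398156166077)
```

View pics/w5.png

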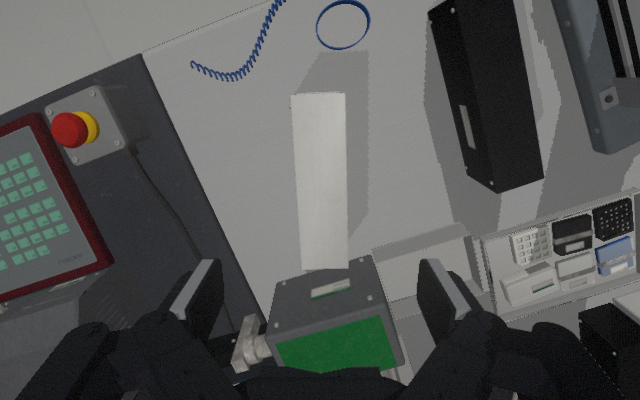

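The white magazine's top face spans (291–348, 93–270). Its centre is (0.5685, -0.3335) and the jaw heading should be 73°. The size of 56×201 mm matches.

Run:
```python
from h import *
go([.5685,-.3335,.096],73.05)
P=load("w5.npz")["P"];print(P[290:370:15,300:390:30].round(3).tolist())
```

```text
pos [ 0.5402 -0.3233  0.3495] heading y 70.91 tilt [-6.e-04  7.e-04 -1.e+00] | d cm [25.34 -0.05  3.03] turn -0.4287833827556483 q6 -1.899 t 10.1833
[[[0.694, -0.405, 0.044], [0.693, -0.365, 0.065], [0.694, -0.329, 0.081]], [[0.694, -0.403, 0.075], [0.694, -0.366, 0.092], [0.695, -0.332, 0.107]], [[0.696, -0.402, 0.101], [0.696, -0.367, 0.115], [0.705, -0.337, 0.118]], [[0.704, -0.405, 0.116], [nan, nan, nan], [0.725, -0.343, 0.116]], [[0.721, -0.411, 0.118], [0.732, -0.38, 0.118], [0.744, -0.348, 0.118]], [[0.741, -0.419, 0.118], [0.752, -0.386, 0.118], [0.765, -0.355, 0.117]]]
```

play_rows(motion=[[8.5, [3, 0, 1], -0.2], [8.5, [6, 0, 2], -0.43], [8.5, [9, 0, 3], -0.43], [8.5, [12, 0, 3], -0.43], [8.5, [15, 0, 3], -0.43], [8.5, [17.5, 0, 3], -0.43], [8.5, [20, 0, 3], -0.43], [8.5, [22, 0, 3], -0.43], [8.5, [23.5, 0, 3], -0.43], [8.5, [24.7, 0, 3], -0.43], [8.5, [25.3, 0, 3], -0.43], [8.5, [25.3, 0, 3], -0.43]])

```text
time_s: 11.18
position: [0.5684, -0.3323, 0.0961]
eef_rot: [0.104, 0.7, -0.103, 0.699]
force: [0.6, 0.1, -0.4]
width: 0.992
```

play_rows(motion=[[7, [0, 0, 0], 0], [6, [0, 0, 0], 0], [5, [0, 0, 0], 0], [5, [0, 0, 0], 0], [5, [0, 0, 0], 0], [5, [0, 0, 0], 0], [5, [0, 0, 0], 0], [5, [0, 0, 0], 0], [5, [0, 0, 0], 0], [5, [0, 0, 0], 0]])

```text
time_s: 12.02
position: [0.569, -0.3334, 0.0983]
eef_rot: [0.103, 0.699, -0.104, 0.7]
force: [0.2, 0.6, 6.4]
width: 0.65
```

Run:
```python
from h import *
s=sensors.sense();print(s["width"],s["force"])
go([.5685,-.3335,.25])
```

```text
0.6499827439185452 [0.16804681 0.58539469 6.44722824]
pos [ 0.569  -0.3334  0.0983] heading y 73.14 tilt [ 1.7e-03 -9.0e-04 -1.0e+00] | d cm [-1.517e+01 -3.000e-02 -1.000e-02] turn None q6 -1.923 t 12.0167
```

play_rows(motion=[[5, [-0.5, 0, 0], 0], [5, [-1.2, 0, 0], 0], [5, [-2.2, 0, 0], 0], [5, [-3.4, 0, 0], 0], [5, [-5, 0, 0], 0], [5, [-7, 0, 0], 0], [5, [-9, 0, 0], 0], [5, [-11, 0, 0], 0], [5, [-13, 0, 0], 0], [5, [-14.5, 0, 0], 0], [5, [-15, 0, 0], 0], [5, [-15, 0, 0], 0]])

```text
time_s: 13.02
position: [0.5688, -0.3333, 0.249]
eef_rot: [0.103, 0.699, -0.104, 0.7]
force: [0.2, 0.1, -5.1]
width: 0.645
```

```bash
cat > magz.py <<'E'
from h import *
# pose of the held magazine in tool frame from wrist depth (top face)
def mag(name):
    s=sensors.sense();c=cam("wrist");save(c,name);P=cloud(c)
    R=Ro.from_quat(s["eef_rot"]).as_matrix();T=(P-s["position"])@R   # tool coords
    v,u=np.mgrid[:400,:640]
    x=T[...,0]; m=((x>.025)&(x<.05)&(abs(T[...,1])<.045)&(abs(T[...,2])<.14)).astype(np.uint8)
    m=cv2.morphologyEx(m,cv2.MORPH_OPEN,np.ones((5,5)))
    n,l,st,ce=cv2.connectedComponentsWithStats(m);i=1+np.argmax(st[1:,4]);q=T[l==i];q=q[np.isfinite(q[:,0])]
    # plane fit x=a+b*z+c*y
    A=np.c_[np.ones(len(q)),q[:,2],q[:,1]];co=np.linalg.lstsq(A,q[:,0],rcond=None)[0]
    print(name,st[i],"plane x,slope z,slope y",co.round(4),"z range",np.percentile(q[:,2],[0.5,99.5]).round(4),"y",np.percentile(q[:,1],[.5,99.5]).round(4),cv2.minAreaRect(q[:,[2,1]].astype(np.float32)))
    return s,c,T
E
python3 - <<'E'
from magz import *
mag("w6");s=sensors.sense();print(s["width"],s["force"],s["moment"])
go([.4807,.0383,.30],98.2)
E
```

```text
w6 [  209    12   223   362 62500] plane x,slope z,slope y [0.0355 0.0013 0.0008] z range [-0.0997  0.026 ] y [-0.034   0.0339] ((-0.034834496676921844, -0.00015006214380264282), (0.08283725380897522, 0.13108386099338531), 89.98424530029297)
0.6501508939936448 [ 0.0984756   0.58026751 -4.99826493] [ 0.01463957 -0.0028054   0.03426419]
pos [ 0.5685 -0.3331  0.2474] heading y 73.15 tilt [ 7.e-04 -4.e-04 -1.e+00] | d cm [ -5.28  33.   -19.17] turn -5.010549466728011 q6 -1.924 t 13.0667
```

View pics/w6.png

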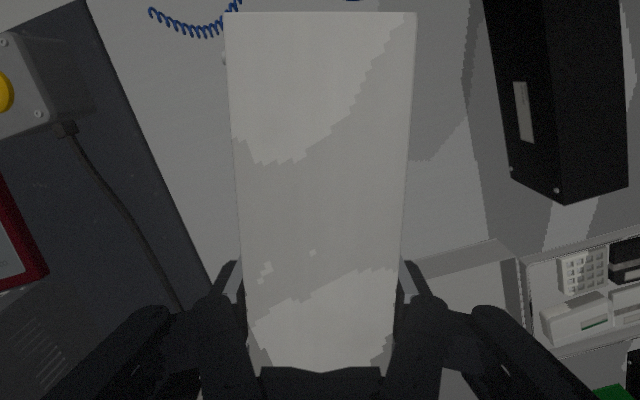

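The magazine is held level and centred: slope is about 0.001, the near edge is at tool z = -0.0997 m, and its underside is about 97.5 mm below the TCP. I'll carry it high over the pocket.

play_rows(motion=[[5, [-1, 1, -0.6], -0.1], [5, [-2, 3, -1.8], -0.3], [5, [-3.5, 6, -3.5], -0.7], [5, [-5, 9, -5.2], -1.2], [5, [-5.3, 12, -7], -1.7], [5, [-5.3, 15, -8.7], -2.2], [5, [-5.3, 18, -10.5], -2.8], [5, [-5.3, 21, -12.2], -3.3], [5, [-5.3, 24, -14], -3.8], [5, [-5.3, 27, -15.7], -4.3], [5, [-5.3, 29.5, -17.2], -4.7], [5, [-5.3, 31.2, -18.2], -5]])

```text
time_s: 14.07
position: [0.4833, 0.0209, 0.2995]
eef_rot: [-0.051, 0.706, 0.052, 0.705]
force: [0.1, -0.4, -4.8]
width: 0.646
```

Run:
```python
from h import *
go([.4807,.0383,.22],98.2)
```

```text
pos [0.4833 0.0209 0.2995] heading y 98.35 tilt [-1.1e-03  8.0e-04 -1.0e+00] | d cm [7.95 1.75 0.  ] turn 0.03071766522142525 q6 -1.833 t 14.0667
```

play_rows(motion=[[5, [0, 1, 0], 0], [5, [0, 1.75, 0], 0], [5, [0.5, 1.75, 0], 0], [5, [1.5, 1.75, 0], 0], [5, [2.7, 1.75, 0], 0], [5, [4, 1.75, 0], 0], [5, [5.3, 1.75, 0], 0], [5, [6.5, 1.75, 0], 0], [5, [7.5, 1.75, 0], 0], [5, [7.9, 1.75, 0], 0], [5, [7.9, 1.75, 0], 0], [5, [7.9, 1.75, 0], 0]])

```text
time_s: 15.07
position: [0.4825, 0.0354, 0.221]
eef_rot: [-0.05, 0.705, 0.05, 0.705]
force: [0.4, -0.5, -5.2]
width: 0.652
```

Run:
```python
from magz import *
go([.4807,.0383,.152],98.2)
s,c,T=mag("w7")
c2=cam("scene");save(c2,"s7");c3=cam("top");save(c3,"t7")
a=cv2.imread("pics/t7.png")[150:280,270:380];b=cv2.imread("pics/s7.png")[160:280,250:400]
cv2.imwrite("pics/both.png",np.vstack([cv2.resize(a,(550,330) if 0 else (480,567))[:300] if 0 else cv2.resize(a,(330,390)) ]))
cv2.imwrite("pics/both.png",np.hstack([cv2.imread("pics/w7.png")[:, 150:490],cv2.resize(a,(338,400))]))
```

```text
pos [0.4825 0.0354 0.221 ] heading y 98.13 tilt [ 0.e+00  1.e-04 -1.e+00] | d cm [ 6.9   0.31 -0.14] turn -0.013494294135290375 q6 -1.799 t 15.0667
w7 [  209    12   223   361 62531] plane x,slope z,slope y [0.0355 0.0017 0.0006] z range [-0.0997  0.026 ] y [-0.0339  0.034 ] ((-0.035239871591329575, 1.6089528799057007e-05), (0.08332695811986923, 0.13030916452407837), 89.9366455078125)
```

View pics/both.png

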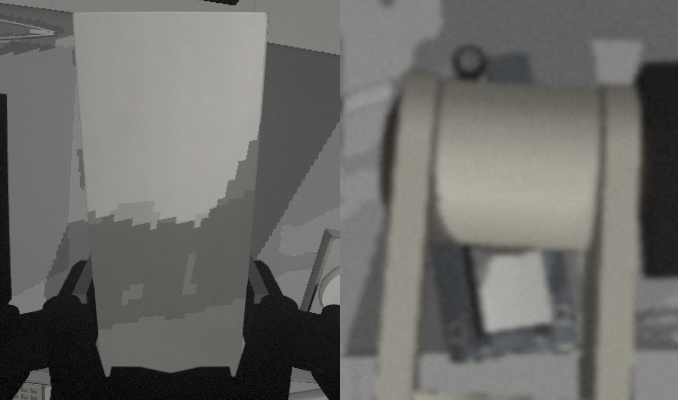

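```bash
cat >> magz.py <<'E'
def edges(c):
    # magazine side edges in grey picture, cast onto top face plane tool x=.0355 (tool coords)
    M=np.array(c["mount"]);g=cv2.GaussianBlur(cv2.cvtColor(c["image"],cv2.COLOR_RGB2GRAY),(3,3),0).astype(float)
    out=[]
    for r in(18,24,30,36,60,80):
        d=np.diff(g[r]);L=205+np.argmax(d[205:255]);Rr=395+np.argmin(d[395:430])
        p=cv2.undistortPoints(np.array([[[L+.5,r]],[[Rr+.5,r]]],float),c["K"],c["d"]).reshape(-1,2)
        ray=np.c_[p,[1,1]]@M[:3,:3].T;q=M[:3,3]+ray*((.0355-M[0,3])/ray[:,0])[:,None];out.append([r,L,Rr,*q[0,1:].round(4),*q[1,1:].round(4)])
    print(*out,sep="\n")
    col=g[:60,320];r0=np.argmax(np.diff(col));p=cv2.undistortPoints(np.array([[[320,r0+.5]]]),c["K"],c["d"]).ravel();ray=M[:3,:3]@[*p,1];print("near edge",r0,M[:3,3]+ray*((.0355-M[0,3])/ray[0]))
E
python3 - <<'E'
from magz import *
edges(cam("wrist"))
E
```

```text
[18, np.int64(222), np.int64(416), np.float64(-0.0276), np.float64(-0.0986), np.float64(0.0275), np.float64(-0.0986)]
[24, np.int64(222), np.int64(415), np.float64(-0.0277), np.float64(-0.097), np.float64(0.0273), np.float64(-0.097)]
[30, np.int64(223), np.int64(415), np.float64(-0.0276), np.float64(-0.0954), np.float64(0.0274), np.float64(-0.0954)]
[36, np.int64(223), np.int64(414), np.float64(-0.0277), np.float64(-0.0938), np.float64(0.0273), np.float64(-0.0938)]
[60, np.int64(225), np.int64(414), np.float64(-0.0276), np.float64(-0.0873), np.float64(0.0277), np.float64(-0.0873)]
[80, np.int64(226), np.int64(413), np.float64(-0.0277), np.float64(-0.0817), np.float64(0.0279), np.float64(-0.0816)]
near edge 11 [ 3.55000000e-02  8.07622056e-05 -1.00106284e-01]
```

```bash
cat >> magz.py <<'E'
def avg(n=8):
    S=[]
    for _ in range(n): S.append(sensors.sense());eyes.camera("top")
    p=np.array([s["position"] for s in S]);print("std",p.std(0).round(5))
    s=dict(S[-1]);s["position"]=p.mean(0);s["eef_rot"]=Ro.from_quat([x["eef_rot"] for x in S]).mean().as_quat();print("force",S[-1]["force"],"w",S[-1]["width"]);return s
E
python3 - <<'E'
from magz import *
go([.4807,.0383,.153],98.2,avg())
E
```

```text
std [7.0e-05 1.0e-05 1.9e-04]
force [-0.58426062  0.16382667 -4.10125219] w 0.6447660036748556
pos [0.4824 0.0356 0.2212] heading y 98.15 tilt [ 5.e-04  1.e-04 -1.e+00] | d cm [ 6.82  0.29 -0.14] turn -0.009906795438533322 q6 -1.799 t 15.6167
```

play_rows(motion=[[5, [0, 0.15, -0.07], 0], [5, [0, 0.29, -0.14], 0], [5, [0.5, 0.29, -0.14], 0], [5, [1.2, 0.29, -0.14], 0], [5, [2, 0.29, -0.14], 0], [5, [2.8, 0.29, -0.14], 0], [5, [3.4, 0.29, -0.14], 0], [5, [3.8, 0.29, -0.14], 0], [5, [4, 0.29, -0.14], 0], [5, [4, 0.29, -0.14], 0], [5, [4, 0.29, -0.14], 0]])

```text
time_s: 16.58
position: [0.4806, 0.0382, 0.181]
eef_rot: [-0.05, 0.705, 0.05, 0.705]
force: [-0.5, -0.6, -4.2]
width: 0.645
```

Run:
```python
from magz import *
go([.4807,.0383,.153],98.2,avg())
c=cam("top");save(c,"t8");s=cam("scene");save(s,"s8")
a=cv2.imread("pics/t8.png")[150:280,270:380];b=cv2.imread("pics/s8.png")[170:270,270:360]
cv2.imwrite("pics/both2.png",np.hstack([cv2.resize(a,(372,440),interpolation=cv2.INTER_CUBIC),cv2.resize(b,(396,440),interpolation=cv2.INTER_CUBIC)]))
```

```text
std [4.e-05 1.e-05 8.e-05]
force [ 0.97871748  0.73451992 -4.69664644] w 0.6468574531313933
pos [0.4807 0.0382 0.1812] heading y 98.15 tilt [ 4.e-04  1.e-04 -1.e+00] | d cm [2.82 0.01 0.  ] turn -0.01073680674570312 q6 -1.794 t 16.9333
```

View pics/both2.png

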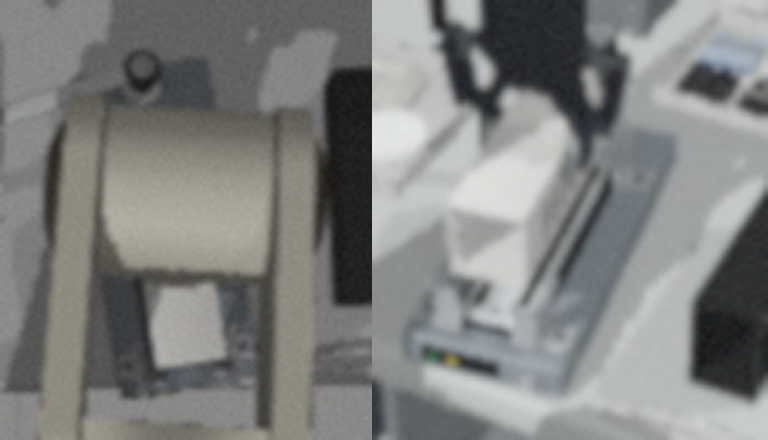

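Both views show the magazine squarely above the guides. Now a slow descent.

play_rows(motion=[[5, [0.3, 0, 0], 0], [5, [0.6, 0, 0], 0], [5, [0.9, 0, 0], 0], [5, [1.2, 0, 0], 0], [5, [1.5, 0, 0], 0], [5, [1.5, 0, 0], 0], [5, [1.5, 0, 0], 0]])

```text
time_s: 17.67
position: [0.4805, 0.0382, 0.1657]
eef_rot: [-0.05, 0.705, 0.05, 0.705]
force: [0.8, 0.6, -4.6]
width: 0.649
```

play_rows(motion=[[5, [0.2, 0, 0], 0], [5, [0.4, 0, 0], 0], [5, [0.6, 0, 0], 0], [5, [0.8, 0, 0], 0], [5, [1, 0, 0], 0], [5, [1.15, 0, 0], 0], [5, [1.25, 0, 0], 0], [5, [1.3, 0, 0], 0], [5, [1.3, 0, 0], 0], [5, [1.3, 0, 0], 0], [5, [1.3, 0, 0], 0], [5, [1.3, 0, 0], 0]])

```text
time_s: 18.67
position: [0.4806, 0.0382, 0.153]
eef_rot: [-0.05, 0.705, 0.05, 0.705]
force: [0.3, -0.2, -4.8]
width: 0.647
```

Run:
```python
from magz import *
s=avg();go([.4807,.0383,.153],98.2,s);print(s["moment"],s["joint_velocities"])
_,c,_=mag("w9");edges(c)
c=cam("top");save(c,"t9");b=cam("scene");save(b,"s9")
P=cloud(c);im=c["image"]
# near end of magazine vs front guides, in the top camera, pocket frame
r=np.radians(8.2);R2=np.array([[np.cos(r),-np.sin(r)],[np.sin(r),np.cos(r)]])
Q=P[225:275,290:350].reshape(-1,3);q=np.c_[(Q[:,:2]-[.4807,.0383])@R2,Q[:,2]]
w=q[(q[:,2]>.105)&(q[:,2]<.13)&(q[:,0]<-.02)];g=q[(q[:,2]>.058)&(q[:,2]<.085)&(q[:,0]<-.07)]
print("mag",len(w),np.percentile(w,[1,50,99],axis=0).round(4));print("guide",len(g),np.percentile(g,[1,50,99],axis=0).round(4))
a=im[190:280,270:380,::-1];d=b["image"][190:270,270:370,::-1]
cv2.imwrite("pics/both3.png",np.hstack([cv2.resize(a,(400,327),interpolation=cv2.INTER_CUBIC),cv2.resize(d,(400,327),interpolation=cv2.INTER_CUBIC)]))
```

```text
std [2.e-05 1.e-05 4.e-05]
force [ 0.22794403 -0.42421563 -5.54551027] w 0.6511662136181593
pos [0.4806 0.0382 0.153 ] heading y 98.15 tilt [ 0.e+00  1.e-04 -1.e+00] | d cm [-0.    0.    0.01] turn -0.010850136116943077 q6 -1.794 t 19.0167
[ 0.08407506 -0.08011095  0.02349064] [-1.83761419e-04  2.33502218e-03 -9.79917867e-04  9.40816372e-05
  1.21068714e-03  1.03046811e-03]
w9 [  209    12   223   362 62545] plane x,slope z,slope y [0.0355 0.0017 0.0004] z range [-0.0997  0.026 ] y [-0.0338  0.0341] ((-0.03536117076873779, 0.0007991306483745575), (0.08323120325803757, 0.13116079568862915), 88.49897766113281)
[18, np.int64(222), np.int64(418), np.float64(-0.0276), np.float64(-0.0986), np.float64(0.0281), np.float64(-0.0986)]
[24, np.int64(222), np.int64(417), np.float64(-0.0277), np.float64(-0.097), np.float64(0.0279), np.float64(-0.097)]
[30, np.int64(223), np.int64(417), np.float64(-0.0276), np.float64(-0.0954), np.float64(0.028), np.float64(-0.0954)]
[36, np.int64(223), np.int64(416), np.float64(-0.0277), np.float64(-0.0938), np.float64(0.0278), np.float64(-0.0938)]
[60, np.int64(225), np.int64(414), np.float64(-0.0276), np.float64(-0.0873), np.float64(0.0277), np.float64(-0.0873)]
[80, np.int64(226), np.int64(413), np.float64(-0.0277), np.float64(-0.0817), np.float64(0.0279), np.float64(-0.0816)]
near edge 10 [ 3.55000000e-02  8.10956921e-05 -1.00366498e-01]
mag 475 [[-0.1015 -0.028   0.1139]
 [-0.071   0.0004  0.1187]
 [-0.0379  0.027   0.1238]]
guide 109 [[-0.1157 -0.0435  0.065 ]
 [-0.1016 -0.0227  0.0753]
 [-0.0774  0.0418  0.0817]]
```

```bash
python3 -c "
from station import finish_job
print(finish_job())"
```

```text
the job is handed in; nothing more can be done
None
```

I swung the hold-down arm left and put the white magazine in the pocket, then handed the job in with the gripper still holding it there. The hand-in gives no verdict, so what follows rests on my own checks.

- **Hold-down arm:** a depth fit of the bar after the fingers had cleared it put the arm at about 1.47 rad. I did not measure it again after that.
- **Magazine:** I gripped it at mid length and carried it over the black one, with at least 70 mm to spare.
- **Final pose:** the TCP is within about 0.2 mm of the pocket centre I measured. The magazine sits within about 0.5 mm of the tool centre, so the main remaining error is the 1–2 mm in the pocket measurement. Heading is off by about 0.05° and tilt by about 0.002 rad.
- **Height:** the underside is about 10 mm above the plate. The wrist and top cameras agree on this.
- **Clearance:** the top camera shows the magazine centred across the front guides to within about 0.5 mm. The far guides were hidden from that camera.
- **Contact:** the wrist force stayed at the magazine's weight (about 5 N) through the descent, so there was no sign of touching the plate or guides.

No check failed. The gripper read about 55.5 mm and the cameras 55–56 mm for the nominal 58 mm width; I took this as measurement offset. I could not view the last picture because the picture limit was reached, so the final check is from numbers only.

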